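Strip a keypad module and lay out its parts

ROBOT

A 6-joint arm with a two-finger parallel gripper is mounted at the origin on the work surface. World frame = base frame: x ahead of the robot, y to its left, z up, the work surface at z = 0. Lengths are in m, angles in degrees, forces in N, time in s.
With the tool pointing down it reaches from about 0.3 to 0.75 m from the base axis. Payload 8.5 kg.
Tool frame: the origin (TCP) lies on the centre line of the jaws, within the pads' length; the fingertips stand tips_ahead ahead of it and the grasp point (between the pads) lies 3 mm ahead of it (tips_ahead is the distance from the TCP to the fingertips, in m); z points along the fingers, y is the line along which they close (so a half turn about z gives the same grasp; the last joint's range is limited). The gripper opens to 85 mm and grips with 20 to 120 N. Pads are 22 mm wide; open, the fingers measure 114 mm over their backs; the gripper's body (76 mm by 85 mm) begins 54 mm behind the grasp point. The pads swing forward as they close: fully open they stand 13 mm farther back than shut.
Start: joints at [62.263, 21.807, 74.336, -0, 83.858, -12.336], TCP at [0.146, 0.53, 0.253] pointing down, gripper open.
Joint ranges: [-178.18, 178.18], [-50.72, 133.34], [12.68, 142.11], [-81.47, 261.47], [9.98, 163.14], [-165.26, 165.26]. Speed limits (degrees/s): [136.94, 136.94, 180, 180, 180, 180].

INTERFACE

Orientations are given as a 3x3 rotation matrix whose columns are the frame's x, y, z axes.
In Python, from rig import observe, get_image, close_job, tips_ahead gives the robot as it stands.
- The arm moves only by the shell command python3 -m creep [FORCE], which reads ROWS from standard input. ROWS is a JSON list of rows, 1 to 10 of them, each written [[dx, dy, dz], turn, opening]: dx, dy, dz in mm, then a turn about the tool's z in units of 4 degrees, then the finger opening in m; each row shifts and turns the commanded pose from where the row before left it, along the tool's axes as they then stand; what a row does not reach is not made up. A row lasts 1/10 s, in which the tool goes at most 0.05 m and 8.59 degrees, less where a joint would pass 70% of its speed; a pose out of reach is approached as far as the arm can. The fingers move at their own pace and stop on an object; FORCE is the grip in N (left out, the last holds). Time passes only in rows, so rows that do not move let the fingers close. It prints the time, the measured TCP pose, the force, the opening and the grip force at its end. Input that does not fit is refused with a message, and nothing moves.
- observe(): the state, without advancing time (a new reading comes with each control period).
- get_image(name): name is "scene" or "top" or "wrist"; returns a dict with "pixels" (384x512x3 uint8, red, green, blue), "depth" (384x512 float32, m along the optical axis (not along the pixel's ray), 0 where there is no reading), "K" (3x3 intrinsics, pixels), "distortion" ([k1, k2, p1, p2, k3] as OpenCV has them; the pictures are not rectified), "extrinsics" (4x4, takes a point from world to camera coordinates). Camera axes: x right, y down, z forward; pixel columns grow to the right and rows downward; lengths in m; the calibration is good to about 2 mm. A picture is of the moment at which its call begins.
- close_job(): hands the job in; it is judged then, once.
The state is a dict: "time_s": time; "q": joint angles; "qvel": joint speeds; "joint_efforts": joint torques, N m; "position": TCP position; "tool_rot": TCP orientation; "ft_force": force on the tool from outside, world axes, zero at the start; "wrist_torque": the same for the moment, N m; "grip_width": finger opening in m; "gripper_force": force on a finger pad.
Only numpy, scipy, OpenCV 4.12 (cv2) and the standard library are available. Lean on these libraries where they do the work, as an engineer would, in place of code of your own. Each camera call takes 0.05 s, during which the arm holds its last target. There are 200 camera calls.

TASK

Take the keypad module on the grey holder apart from the top down, one part after another: the round cap goes upright into the round dish, the metal cover onto the bare flat pad, the circuit board across the two rails of the stand, and the key panel into the walled tray. The cover hangs under the stud's head by its keyhole slot: slide it until the wide end of the slot is at the stud, then lift it free. Lay every part same side up, in the middle of its place and lined up with it lengthways, set it down without dropping it, and leave the screwdriver alone.

Things in the scene. Friction and masses are not known exactly. Their poses are not given: they have to be found in the camera images.
- holder: Fixed grey holder, 144 x 44 mm (x, y), top at z 20 mm (end wings beyond x +-50: 12 mm high). Origin: centre of underside; z up; any yaw. A steel stud stands at its origin through the stack: 14 mm diameter from z 20 to 37 mm, neck 6 mm diameter to 45, head 14 mm diameter to 50. Stack from bottom up: key panel, board, cover, cap; the x axes of panel, board, cover lie along the holder's x.
- dust_cap: Loose black ribbed round plastic cap, 26 mm diameter (27.5 mm over the ribs), 22 mm tall, hollow below (bore 18 mm, 12 mm deep). Origin: centre of its underside, z up. At the start it stands upright on the cover plate over the stud's head, underside 42 mm and top 64 mm above the table; it just lifts off.
- cover: Loose grey metal cover 58 x 40 mm (x, y): 4 mm plate, 3 mm thick flanges along the long sides, 14 mm high over all; grip the flanges. Origin: centre of underside. Keyhole slot along x: narrow end (9 mm) at x = -9, wide end (20 mm) at x = +9 mm. At first the stud's neck is in the narrow end, cover underside at z 38, 3 mm play under the head: slide it 18 mm along its own -x, then lift over 20 mm.
- circuit_board: Loose green circuit board on a black carrier with a white sheet and gold dots on its top, 90 mm long (x), 50 mm wide (y), 8 mm thick, with a 22 mm square hole in the middle round the stud. Origin: centre of its underside, z up. At the start its underside is 30 mm above the table; lift straight up more than 30 mm to clear the stud.
- key_panel: Loose black key panel with a grey floor and pale round keys, 108 mm long (x), 60 mm wide (y), 10 mm thick, with a 22 mm square hole in the middle round the stud. Origin: centre of its underside, z up. At the start its underside is on the holder, 20 mm above the table, and it overhangs the holder by 8 mm on each long side; lift straight up more than 40 mm to clear the stud.
- dish: Fixed round metal dish, place of the cap: inner floor 3 mm above the table, about 54 mm wide inside, 66 mm outside, rim 9 mm high. Origin: centre of its underside, z up.
- pad: Fixed bare flat black rubber pad, place of the cover: 90 mm long (x), 70 mm wide (y), top 6 mm above the table. Origin: centre of its underside, z up.
- stand: Fixed stand, place of the circuit board: dark plate 80 x 70 mm and 4 mm thick with two white rails, 8 mm wide and 70 mm long along its y, at x = +-28 mm; rail tops 18 mm above the table. The board lies across both rails, its x along the stand's x. Origin: centre of its underside, z up.
- tray: Fixed grey open tray, place of the key panel: 140 mm long (x), 124 mm wide (y), walls 3 mm thick and 11 mm high, inner floor 3 mm above the table. Origin: centre of its underside, z up.
- screwdriver: Bystander: loose screwdriver, 170 mm long, about 25 mm high, lying crosswise beyond the work, handle to its -x; leave it where it is.
Mind the look-alikes: they are no part of the job. There is more than one size of the cover; the one meant has the size given above.

How it is judged:
By the outcome, as a careful person would: the job done as asked, in the order asked, and still so for the second after the job is handed in, with the robot touching nothing.
It also fails if it takes over 122 s, if anything falls off the work surface, if the arm or the gripper's body presses on something with over 40 N, if the wrist force passes 120 N, or if a joint passes its speed limit or range.

## Working session

There is one attempt and no reset: what is moved stays moved. The work goes in short steps, Python scripts to look and compute and a shell command to move; the robot and the scene stay as the last step left them, time stands still between calls to the robot, and variables do not carry over. Pictures are saved under pics/ and viewed, at most 14 in all, crops included, and the job is handed in when it is done.

```bash
ls; mkdir -p pics; python3 - <<'E'
from rig import *
import cv2,numpy as np
o=observe();print(o); print(tips_ahead)
for n in("top","scene"):
    d=get_image(n);cv2.imwrite(f"pics/{n}0.png",d["pixels"][:,:,::-1]);np.savez(f"{n}0.npz",**d)
    print(n,d["K"],d["distortion"],d["extrinsics"])
E
```

```text
pics
{'time_s': 0.0, 'q': array([ 6.22619999e+01,  2.18401023e+01,  7.43829453e+01,  2.35936926e-04,
        8.38572815e+01, -1.23354596e+01]), 'qvel': array([-0.05805744, -0.05530995, -0.07404731,  0.03654496, -0.01977589,
       -0.12764042]), 'joint_efforts': array([-8.02044833e-04, -4.48453188e+01, -2.31284362e+01, -2.24033033e-04,
        4.62340759e-03, -1.46393234e-05]), 'position': array([0.14595956, 0.5300218 , 0.25273072]), 'tool_rot': array([[-9.64083411e-01,  2.65598844e-01, -6.56158336e-04],
       [ 2.65599481e-01,  9.64082663e-01, -1.23898931e-03],
       [ 3.03516746e-04, -1.36876436e-03, -9.99999017e-01]]), 'ft_force': array([-0.2719875 , -0.30710374,  0.57244478]), 'wrist_torque': array([ 0.00693629, -0.01337796, -0.02875225]), 'gripper_force': 0.0, 'grip_width': 0.08551908471853656}
0.022
top [[376.60755738   0.         263.42816186]
 [  0.         376.60755738 195.85909664]
 [  0.           0.           1.        ]] [-0.08679858  0.          0.          0.          0.        ] [[-0.00341456 -0.9998681  -0.01587869  0.00643214]
 [-0.98280742  0.00628673 -0.18452655  0.61554566]
 [ 0.18460204  0.01497562 -0.98269925  0.96241066]
 [ 0.          0.          0.          1.        ]]
scene [[446.89616832   0.         263.01300943]
 [  0.         446.89616832 193.61874112]
 [  0.           0.           1.        ]] [0.01139095 0.         0.         0.         0.        ] [[-1.28531049e-01  9.91705479e-01 -1.07820120e-04  6.41536473e-02]
 [ 5.42902009e-01  7.02724111e-02 -8.36850761e-01 -2.76490954e-01]
 [-8.29901909e-01 -1.07619842e-01 -5.47431084e-01  1.59232309e+00]
 [ 0.00000000e+00  0.00000000e+00  0.00000000e+00  1.00000000e+00]]
```

View pics/top0.png

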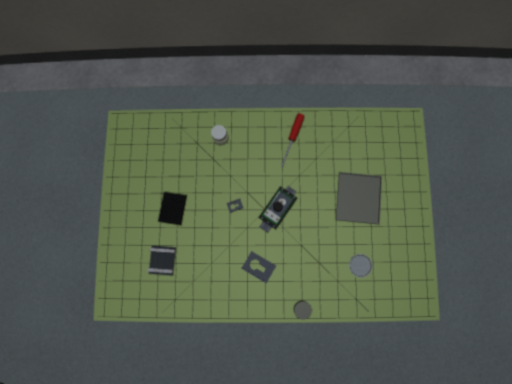

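View pics/scene0.png

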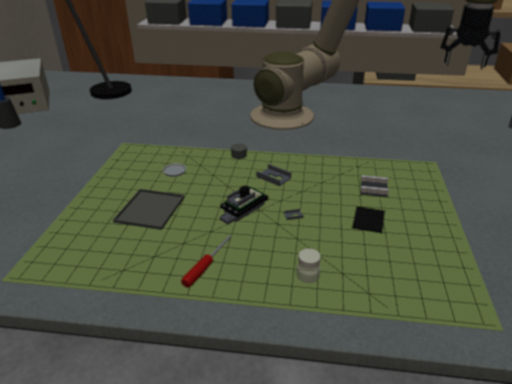

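The top view shows pad (172,208), stand (162,260), stack (278,207), tray (358,198), dish (360,265) and screwdriver (297,130). The look-alikes are at (259,267), (235,206) and (303,310), plus a white jar at (219,133). The scene view agrees. Next are coarse positions and a wrist view.

```bash
cat > h.py <<'E'
import numpy as np,cv2
from rig import *
def ray(d,uv,z):
    p=cv2.undistortPoints(np.float64(uv).reshape(-1,1,2),d["K"],d["distortion"]).reshape(-1,2)
    E=d["extrinsics"];R,t=E[:3,:3],E[:3,3];c=-R.T@t
    w=np.c_[p,np.ones(len(p))]@R
    return c+w*((z-c[2])/w[:,2])[:,None]
def proj(d,P):
    E=d["extrinsics"];r=cv2.Rodrigues(E[:3,:3])[0]
    return cv2.projectPoints(np.float64(P).reshape(-1,1,3),r,E[:3,3],d["K"],np.float64(d["distortion"]))[0].reshape(-1,2)
def snap(n,tag):
    d=get_image(n);cv2.imwrite(f"pics/{tag}.png",d["pixels"][:,:,::-1]);np.savez(f"{tag}.npz",**d);return d
def load(tag):return dict(np.load(f"{tag}.npz"))
def togo(x,y,z,yaw=None):
    "shift in tool axes to bring TCP to x,y,z; turn to bring tool y axis to world angle yaw"
    o=observe();R=o["tool_rot"];a=np.degrees(np.arctan2(R[1,1],R[0,1]))
    print("t",round(o["time_s"],2),"pos",o["position"].round(4),"tool-y ang",round(a,2),"F",o["ft_force"].round(1),"w",round(o["grip_width"],4))
    D=np.array([x,y,z])-o["position"]
    print("shift before turn",(R.T@D).round(4))
    if yaw is not None:
        t=(yaw-a+90)%180-90
        # tool z down: positive turn about tool z reduces world angle
        b=np.radians(-t);Rz=np.array([[np.cos(b),-np.sin(b),0],[np.sin(b),np.cos(b),0],[0,0,1]])
        print("turn",round(-t,2),"shift after turn",((Rz.T@Rz@Rz.T@np.eye(3)) @ np.zeros(3)) if 0 else (( (np.array([[np.cos(-b),-np.sin(-b),0],[np.sin(-b),np.cos(-b),0],[0,0,1]])@R).T)@D).round(4))
E
python3 - <<'E'
from h import *
d=load("top0")
for n,uv,z in[("stack",(278,207),.064),("pad",(172.5,208.5),.006),("stand",(162,260),.018),("tray",(358.5,198),.01),("dish",(360.5,265.5),.009),("jar",(303,310),.02)]:
    print(n,ray(d,uv,z)[0].round(3))
w=snap("wrist","w0");E=w["extrinsics"];print(-E[:3,:3].T@E[:3,3],E[:3,:3]);print(w["K"])
from h import togo
togo(.436,-.02,.25)
E
```

```text
stack [ 0.584 -0.036  0.064]
pad [0.59  0.264 0.006]
stand [0.444 0.285 0.018]
tray [ 0.617 -0.266  0.01 ]
dish [ 0.428 -0.263  0.009]
jar [ 0.311 -0.101  0.02 ]
[0.06985665 0.55244575 0.37329335] [[ 2.65407243e-01  9.64136396e-01 -6.44327992e-05]
 [ 9.16280613e-01 -2.52212720e-01  3.11156844e-01]
 [ 2.99981387e-01 -8.26423187e-02 -9.50358572e-01]]
[[303.45077459   0.         256.29136789]
 [  0.         303.45077459 193.14082091]
 [  0.           0.           1.        ]]
t 0.15 pos [0.146  0.5301 0.2529] tool-y ang 74.6 F [ 0.2  0.3 -0.1] w 0.0852
shift before turn [-0.4257 -0.4533  0.0033]
```

View pics/w0.png

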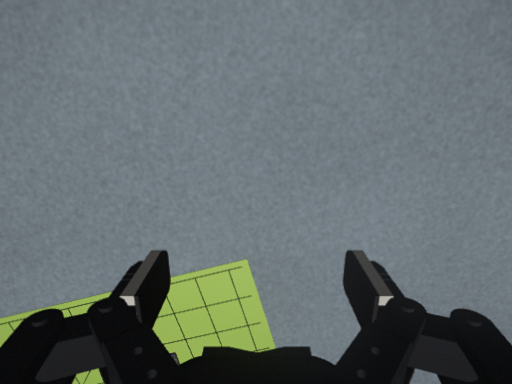

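The rows are not in the units I measure in: shifts go in mm and turns go in units of 4 degrees. I convert before sending: -0.045 m is -45, -0.0148 m is -14.8.

```bash
echo '[[[-45, -14.8, 0], 0, 0.085], [[-45, -14.8, 0], 0, 0.085], [[-45, -14.8, 0], 0, 0.085], [[-45, -14.8, 0], 0, 0.085], [[-45, -14.8, 0], 0, 0.085], [[-45, -14.8, 0], 0, 0.085], [[-45, -14.8, 0], 0, 0.085], [[-45, -14.8, 0], 0, 0.085], [[-45, -14.8, 0], 0, 0.085], [[-45, -14.8, 0], 0, 0.085]]' | python3 -m creep 
echo '[[[0, 0, 0], 0, 0.085], [[0, 0, 0], 0, 0.085], [[0, 0, 0], 0, 0.085]]' | python3 -m creep
python3 - <<'E'
from h import *
snap("wrist","w1");togo(.64,-.05,.25)
E
```

```text
time_s: 1.15
position: [0.542, 0.2666, 0.2531]
tool_rot: [[-0.964, 0.266, -0.001], [0.266, 0.964, -0.0], [0.0, -0.0, -1.0]]
ft_force: [0.6, 0.5, -1.1]
grip_width: 0.0851
gripper_force: 0.0
time_s: 1.45
position: [0.5398, 0.2686, 0.2532]
tool_rot: [[-0.964, 0.265, -0.001], [0.265, 0.964, 0.0], [0.001, -0.0, -1.0]]
ft_force: [0.0, 0.2, 0.2]
grip_width: 0.0853
gripper_force: 0.0
t 1.5 pos [0.5397 0.2688 0.2534] tool-y ang 74.67 F [-0.4  0.1  0.7] w 0.0853
shift before turn [-0.181  -0.2809  0.0034]
```

View pics/w1.png

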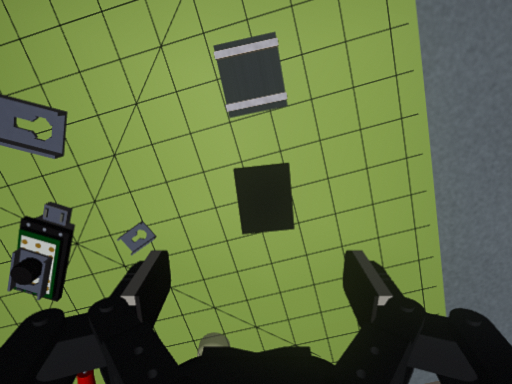

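Stand at (250,75) with rails at its upper and lower edges, pad at (264,198), stack at about (40,260) with the cap at (26,270); big look-alike cover at (33,127), small one at (138,237).

In the tool's units: -0.031 m is -31, -0.018 m is -18.

```bash
echo '[[[-18, -31, 5], 0, 0.085], [[-18, -31, 5], 0, 0.085], [[-18, -31, 5], 0, 0.085], [[-18, -31, 5], 0, 0.085], [[-18, -31, 5], 0, 0.085], [[-18, -31, 5], 0, 0.085], [[-18, -31, 5], 0, 0.085], [[-18, -31, 5], 0, 0.085], [[-18, -31, 5], 0, 0.085], [[0, 0, 0], 0, 0.085]]' | python3 -m creep | tail -0
echo '[[[0, 0, 0], 0, 0.085], [[0, 0, 0], 0, 0.085]]' | python3 -m creep|head -2
python3 - <<'E'
from h import *
snap("wrist","w2");togo(.59,-.25,.22)
d=load("w1");im=cv2.cvtColor(d["pixels"],cv2.COLOR_RGB2HSV)
m=((im[:,:,1]<90)|(im[:,:,2]<60)).astype(np.uint8)
m[250:]=0
m=cv2.morphologyEx(m,cv2.MORPH_OPEN,np.ones((5,5)))
cs,_=cv2.findContours(m,0,1)
for c in cs:
    r=cv2.minAreaRect(c)
    if 500<cv2.contourArea(c)<9000:
        for z in(.006,.018):
            P=ray(d,cv2.boxPoints(r),z)[:,:2]
            e=P[1]-P[0];f=P[2]-P[1]
            print(np.round(r[0],1),z,P.mean(0).round(4),[(round(np.linalg.norm(v),4),round(np.degrees(np.arctan2(v[1],v[0]))%180,2)) for v in(e,f)])
E
```

```text
time_s: 2.7
position: [0.6224, -0.0423, 0.2088]
t 2.75 pos [ 0.6224 -0.0423  0.2088] tool-y ang 74.71 F [-0.4  0.7  0.6] w 0.0848
shift before turn [-0.0235 -0.2089 -0.0112]
[ 46.5 226. ] 0.006 [ 0.551  -0.0222] [(np.float64(0.0694), np.float64(74.66)), (np.float64(0.0679), np.float64(153.9))]
[ 46.5 226. ] 0.018 [ 0.5482 -0.0119] [(np.float64(0.0671), np.float64(74.66)), (np.float64(0.0656), np.float64(153.9))]
[264.2 198.3] 0.006 [0.5907 0.2669] [(np.float64(0.0677), np.float64(80.89)), (np.float64(0.0891), np.float64(172.49))]
[264.2 198.3] 0.018 [0.5866 0.2677] [(np.float64(0.0655), np.float64(80.89)), (np.float64(0.0862), np.float64(172.49))]
[ 30.7 127.5] 0.006 [0.4291 0.0204] [(np.float64(0.0627), np.float64(136.35)), (np.float64(0.0849), np.float64(59.67))]
[ 30.7 127.5] 0.018 [0.4302 0.0293] [(np.float64(0.0607), np.float64(136.35)), (np.float64(0.0822), np.float64(59.67))]
[250.7  74.7] 0.006 [0.4433 0.2903] [(np.float64(0.0716), np.float64(84.41)), (np.float64(0.0798), np.float64(177.66))]
[250.7  74.7] 0.018 [0.444  0.2903] [(np.float64(0.0693), np.float64(84.41)), (np.float64(0.0772), np.float64(177.66))]Exception ignored on flushing sys.stdout:
BrokenPipeError: [Errno 32] Broken pipe
```

View pics/w2.png

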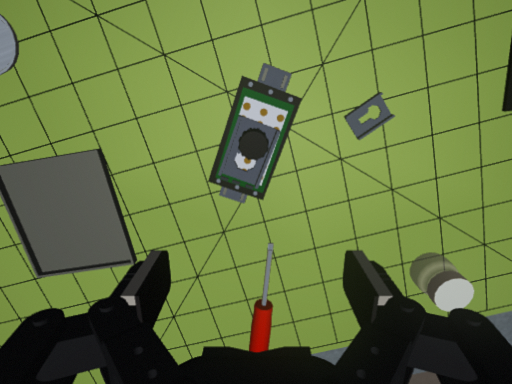

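Cap at (254,143), keyhole's wide end showing white at about (245,160), tray at left (65,212), dish at far upper left. I'll move over tray and dish, and measure this frame by rays.

In the tool's units: -0.036 m is -36, -0.008 m is -8.

```bash
echo '[[[-6, -36, -8], 0, 0.085], [[-6, -36, -8], 0, 0.085], [[-6, -36, -8], 0, 0.085], [[-6, -36, -8], 0, 0.085], [[-6, -36, -8], 0, 0.085], [[0, 0, 0], 0, 0.085], [[0, 0, 0], 0, 0.085], [[0, 0, 0], 0, 0.085]]' | python3 -m creep >/dev/null
python3 - <<'E'
from h import *
snap("wrist","w3")
E
cat > rects.py <<'E'
from h import *
def rects(d,zs,lo=500,hi=40000,vmax=250):
    im=cv2.cvtColor(d["pixels"],cv2.COLOR_RGB2HSV)
    m=((im[:,:,1]<90)|(im[:,:,2]<60)).astype(np.uint8);m[vmax:]=0
    m=cv2.morphologyEx(m,cv2.MORPH_OPEN,np.ones((5,5)))
    for c in cv2.findContours(m,0,1)[0]:
        if lo<cv2.contourArea(c)<hi:
            for z in zs:
                r=cv2.minAreaRect(ray(d,c[:,0],z)[:,:2].astype(np.float32)*1000)
                B=cv2.boxPoints(r);e=B[1]-B[0];f=B[2]-B[1];l=e if np.hypot(*e)>np.hypot(*f) else f
                print(c[:,0].mean(0).round(),"z",z,"c",np.round(r[0],1),"size",np.round(r[1],1),"long",round(np.degrees(np.arctan2(l[1],l[0]))%180,2))
E
python3 - <<'E'
from rects import *
rects(load("w1"),(.006,.018));print();rects(load("w2"),(.011,.028));print();rects(load("w3"),(.009,.011))
d=load("w2");im=d["pixels"].max(2)[100:200,210:310];print(im.shape)
c=cv2.resize(d["pixels"][55:215,190:320],None,fx=4,fy=4,interpolation=cv2.INTER_CUBIC)
p=d["pixels"]
a=np.hstack([p[:,:,::-1][:,:0]]) 
cv2.imwrite("pics/c2.png",np.hstack([c[:512,:,::-1],np.zeros((512,0,3),np.uint8)]))
E
```

```text
[ 46. 231.] z 0.006 c [550.9 -22.9] size [75.  66.8] long 74.66
[ 46. 231.] z 0.018 c [548.  -12.7] size [72.6 64.7] long 74.66
[264. 197.] z 0.006 c [590.8 267.1] size [68.6 89.5] long 170.99
[264. 197.] z 0.018 c [586.6 267.9] size [66.3 86.6] long 170.99
[ 31. 126.] z 0.006 c [430.  22.] size [76.7 61.6] long 59.67
[ 31. 126.] z 0.018 c [431.1  30.7] size [74.2 59.6] long 59.67
[251.  75.] z 0.006 c [443.8 290.3] size [72.5 79.8] long 175.92
[251.  75.] z 0.018 c [444.5 290.3] size [70.1 77.2] long 175.92
[469. 120.] z 0.006 c [583.2 526.9] size [100.4 332.5] long 179.19
[469. 120.] z 0.018 c [579.3 519.1] size [ 97.2 321.6] long 179.19

[234. 188.] z 0.011 c [637.5 -69. ] size [61.3 22.4] long 54.96
[234. 188.] z 0.028 c [632.7 -66.4] size [58.  21.2] long 54.96
[ 66. 204.] z 0.011 c [ 608.4 -262.5] size [129.1 120.4] long 83.92
[ 66. 204.] z 0.028 c [ 605.1 -249.5] size [122.2 114. ] long 83.92
[254. 138.] z 0.011 c [592.2 -36.5] size [48.3 85.6] long 145.18
[254. 138.] z 0.028 c [589.7 -35.6] size [45.7 81. ] long 145.18
[368. 116.] z 0.011 c [597.6  84.6] size [31.6 41.2] long
[... 312 characters left out ...]
 49.1] long 150.42

[224. 179.] z 0.009 c [ 618.5 -266.7] size [125.  141.2] long 173.88
[224. 179.] z 0.011 c [ 618.  -266.4] size [124.3 140.4] long 173.88
[ 25. 181.] z 0.009 c [ 559.3 -482.1] size [108.3 218.7] long 149.98
[ 25. 181.] z 0.011 c [ 559.1 -480.5] size [107.7 217.5] long 149.98
[426. 105.] z 0.009 c [595.1 -17.3] size [54.  84.3] long 144.99
[426. 105.] z 0.011 c [594.7 -18.3] size [53.7 83.8] long 144.99
[411. 102.] z 0.009 c [591.8 -27.9] size [ 67.4 144.9] long 144.7
[411. 102.] z 0.011 c [591.5 -28.8] size [ 67.  144.1] long 144.7
[175.  19.] z 0.009 c [ 437.1 -265.4] size [64.8 44.6] long 74.53
[175.  19.] z 0.011 c [ 437.6 -265. ] size [64.5 44.3] long 74.53
(100, 100)
```

View pics/w3.png

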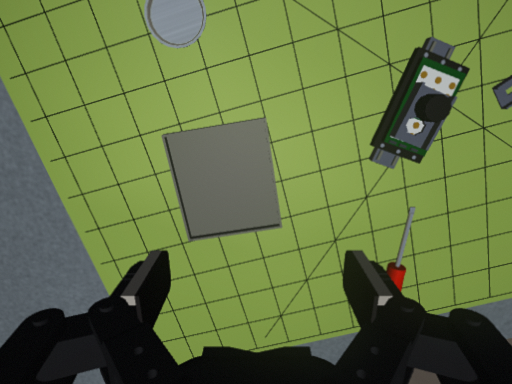

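View pics/c2.png

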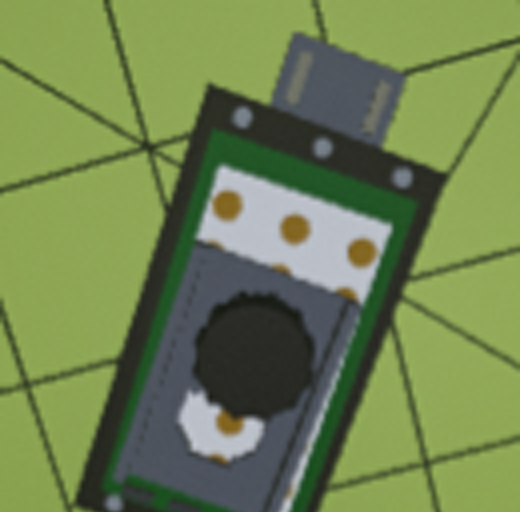

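The tray is at (224,179), square and empty. The dish is cut off at (177,13). The cap hides the stud, and the cover's wide slot end is on the +x-world, −y side. Now measuring the stack axis and dish.

```bash
python3 - <<'E'
from h import *
for tag,(u0,v0) in(("w2",(254,143)),("w3",(433,107))):
    d=load(tag);p=d["pixels"];hsv=cv2.cvtColor(p,cv2.COLOR_RGB2HSV)
    k=((hsv[:,:,2]<55)&(hsv[:,:,1]<110)).astype(np.uint8)
    k=cv2.morphologyEx(k,cv2.MORPH_OPEN,np.ones((5,5)))
    n,l,s,c=cv2.connectedComponentsWithStats(k);i=l[v0,u0];print(tag,"cap",s[i],c[i])
    # top circle
    cnt=cv2.findContours((l==i).astype(np.uint8),0,1)[0][0]
    (cc,r)=cv2.minEnclosingCircle(cnt);print(cc,r,"top",ray(d,[cc],.064)[0].round(4),"mid",ray(d,[cc],.056)[0].round(4))
    g=((hsv[:,:,0]>28)&(hsv[:,:,0]<48)&(hsv[:,:,2]>90)&(hsv[:,:,1]>80)).astype(np.uint8)
    m=1-g;m=cv2.morphologyEx(m,cv2.MORPH_OPEN,np.ones((5,5)));n,l=cv2.connectedComponents(m)
    cnt=cv2.findContours((l==l[v0,u0]).astype(np.uint8),0,1)[0][0][:,0]
    P=ray(d,cnt,.025)[:,:2]
    r=cv2.minAreaRect((P*1000).astype(np.float32));print("asm",np.round(r[0],1),np.round(r[1],1),r[2])
    a=np.radians(-35.1);ux=np.array([np.cos(a),np.sin(a)]);uy=np.array([-ux[1],ux[0]])
    # panel only: raycast at z=.030, profile of width along x
    P=ray(d,cnt,.030)[:,:2];x=P@ux;y=P@uy;mx=(x.min()+x.max())/2;s=abs(x-mx)<.04
    hi=s&(y>y.mean());lo=s&(y<y.mean())
    for q in(hi,lo):
        f=np.polyfit(x[q],y[q],1);print("edge slope deg",np.degrees(np.arctan(f[0])).round(2),"y",np.median(y[q]).round(4))
d=load("w3");p=d["pixels"];hsv=cv2.cvtColor(p,cv2.COLOR_RGB2HSV)
m=(hsv[:,:,1]<80).astype(np.uint8)
n,l=cv2.connectedComponents(m[:60]);c=cv2.findContours((l==l[15,175]).astype(np.uint8),0,1)[0][0][:,0];c=c[c[:,1]>2]
for z in(.0,.009):
    P=ray(d,c,z)[:,:2];A=np.c_[2*P,np.ones(len(P))];s=np.linalg.lstsq(A,(P**2).sum(1),rcond=None)[0];print("dish",z,s[:2].round(4),np.sqrt(s[2]+s[:2]@s[:2]).round(4))
d=load("top0");hsv=cv2.cvtColor(d["pixels"],cv2.COLOR_RGB2HSV);m=(hsv[:,:,1]<80).astype(np.uint8);n,l,s,c=cv2.connectedComponentsWithStats(m);i=l[265,360];print(s[i],ray(d,[c[i]],.005))
i=l[198,358];print(s[i],ray(d,[c[i]],.008))
E
```

```text
w2 cap [239 129  29  30 719] [253.16272601 143.53963839]
(253.5, 143.5) 15.700418472290039 top [ 0.5855 -0.0331  0.064 ] mid [ 0.5867 -0.0335  0.056 ]
asm [586.1 -33.4] [ 61.7 137.5] 55.076900482177734
edge slope deg 0.14 y 0.3389
edge slope deg 0.32 y 0.2802
w3 cap [416  94  36  32 851] [433.28202115 107.71562867]
(433.5, 106.5) 19.91240692138672 top [ 0.5842 -0.038   0.064 ] mid [ 0.5857 -0.0337  0.056 ]
asm [589.8 -34.4] [ 68.7 138.4] 54.91668701171875
edge slope deg 0.76 y 0.341
edge slope deg 0.47 y 0.2761
dish 0.0 [ 0.4254 -0.264 ] 0.0331
dish 0.009 [ 0.4279 -0.2625] 0.0323
[348 253  26  26 527] [[ 0.42810006 -0.26344779  0.005     ]]
[ 335  171   48   54 2240] [[ 0.61764859 -0.26638797  0.008     ]]
```

In the tool's units: 8.5 degrees is 2.125.

```bash
echo '[[[0, 0, 0], 2.125, 0.085], [[0, 0, 0], 2.125, 0.085], [[0, 0, 0], 2.125, 0.085], [[0, 0, 0], 2.125, 0.085], [[0, 0, 0], 2.125, 0.085], [[0, 0, 0], 2.125, 0.085], [[0, 0, 0], 2.125, 0.085], [[0, 0, 0], 2.125, 0.085], [[0, 0, 0], 2.125, 0.085], [[0, 0, 0], 2.125, 0.085]]' | python3 -m creep >/dev/null
echo '[[[0, 0, 0], 2.125, 0.065], [[0, 0, 0], 2.125, 0.065], [[0, 0, 0], 1.875, 0.065], [[0, 0, 0], 0, 0.055], [[0, 0, 0], 0, 0.055]]' | python3 -m creep|head -2
python3 - <<'E'
from h import *
togo(.586,-.0333,.13,-34.9);print(observe()["q"].round(1),tips_ahead)
E
```

```text
time_s: 5.1
position: [0.604, -0.2246, 0.2483]
t 5.1 pos [ 0.604  -0.2246  0.2483] tool-y ang -34.63 F [ 0.  -0.5  0.4] w 0.0549
shift before turn [ 0.1472 -0.1235  0.1183]
turn 0.27 shift after turn [ 0.1466 -0.1241  0.1183]
[-30.9  31.8  58.2   0.   90.    3.7] 0.022
```

In the tool's units: 0.0244 m is 24.4, -0.0207 m is -20.7, 0.27 degrees is 0.0675.

```bash
echo '[[[24.4, -20.7, 19.7], 0.0675, 0.055], [[24.4, -20.7, 19.7], 0, 0.055], [[24.4, -20.7, 19.7], 0, 0.055], [[24.4, -20.7, 19.7], 0, 0.055], [[24.4, -20.7, 19.7], 0, 0.055], [[24.4, -20.6, 19.7], 0, 0.055], [[0, 0, 0], 0, 0.055], [[0, 0, 0], 0, 0.055], [[0, 0, 0], 0, 0.055]]' | python3 -m creep|head -2
python3 - <<'E'
from h import *
d=snap("wrist","w4")
togo(.586,-.0333,.07,-34.9)
a=np.radians(-34.9);c=np.array([.586,-.0333]);ux=np.array([np.cos(a),np.sin(a)]);uy=np.array([-ux[1],ux[0]])
im=np.ascontiguousarray(d["pixels"][:,:,::-1])
def poly(L,W,z,off=0,col=(0,0,255)):
    P=[[*(c+(off+sx*L/2)*ux+sy*W/2*uy),z] for sx,sy in((1,1),(1,-1),(-1,-1),(-1,1))]
    cv2.polylines(im,[np.int32(proj(d,P).round())],1,col,1)
poly(.108,.06,.03);poly(.09,.05,.038,0,(255,0,255));poly(.058,.04,.052,.009,(0,255,255))
cv2.polylines(im,[np.int32(proj(d,[[*(c+.01375*np.array([np.cos(t),np.sin(t)])),.064] for t in np.arange(0,6.28,.2)]).round())],1,(255,255,0),1)
cv2.imwrite("pics/w4o.png",im)
E
```

```text
time_s: 6.0
position: [0.5871, -0.0351, 0.1309]
t 6.05 pos [ 0.587  -0.0353  0.1309] tool-y ang -35.17 F [ 0.  -0.1 -0.2] w 0.0549
shift before turn [ 0.001  -0.0021  0.0609]
turn -0.27 shift after turn [ 0.001  -0.0021  0.0609]
```

View pics/w4o.png

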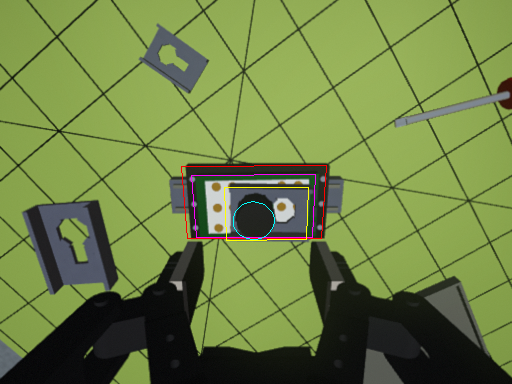

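The overlay on the cap (254,220), cover, board and panel agrees with the picture to about 1 mm. I'll grasp the cap.

In the tool's units: 0.012 m is 12, 0.01 m is 10.

```bash
echo '[[[1, -2, 12], 0, 0.055], [[0, 0, 12], 0, 0.055], [[0, 0, 12], 0, 0.055], [[0, 0, 12], 0, 0.055], [[0, 0, 10], 0, 0.055], [[0, 0, 3], 0, 0.055], [[0, 0, 0], 0, 0.055], [[0, 0, 0], 0, 0.02], [[0, 0, 0], 0, 0.02], [[0, 0, 0], 0, 0.02]]' | python3 -m creep 30
echo '[[[0, 0, 0], 0, 0.02], [[0, 0, 0], 0, 0.02], [[0, 0, 0], 0, 0.02], [[0, 0, 0], 0, 0.02], [[0, 0, -10], 0, 0.02], [[0, 0, -30], 0, 0.02], [[0, 0, -40], 0, 0.02], [[0, 0, -40], 0, 0.02], [[0, 0, 0], 0, 0.02], [[0, 0, 0], 0, 0.02]]' | python3 -m creep
python3 - <<'E'
from h import *
d=snap("wrist","w5")
togo(.427,-.263,.15)
E
```

```text
time_s: 7.05
position: [0.5862, -0.0327, 0.0699]
tool_rot: [[0.576, 0.817, 0.002], [0.817, -0.576, -0.001], [0.001, 0.002, -1.0]]
ft_force: [2.5, -1.6, 1.0]
grip_width: 0.0242
gripper_force: 29.5
time_s: 8.05
position: [0.585, -0.0321, 0.1893]
tool_rot: [[0.576, 0.818, -0.0], [0.818, -0.576, 0.0], [0.0, -0.0, -1.0]]
ft_force: [0.2, -0.6, 0.2]
grip_width: 0.0242
gripper_force: 30.1
t 8.1 pos [ 0.5847 -0.032   0.1882] tool-y ang -35.16 F [-0.1  0.5 -1.4] w 0.0246
shift before turn [-0.2796  0.0042  0.0384]
```

View pics/w5.png

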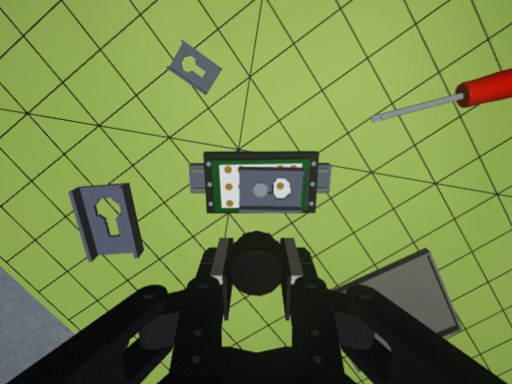

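Cap held at (258,262); the cover is still on the stud, head at (260,189). To the dish.

In the tool's units: -0.035 m is -35, -0.03 m is -30.

```bash
echo '[[[-20, 0.5, 0], 0, 0.02], [[-35, 0.5, 0], 0, 0.02], [[-35, 0.5, 0], 0, 0.02], [[-35, 0.5, 10], 0, 0.02], [[-35, 0.5, 20], 0, 0.02], [[-35, 0.5, 20], 0, 0.02], [[-35, 0.5, 20], 0, 0.02], [[-30, 0.5, 20], 0, 0.02], [[-20, 0, 20], 0, 0.02], [[0, 0, 0], 0, 0.02]]' | python3 -m creep >/dev/null
echo '[[[0, 0, 0], 0, 0.02], [[0, 0, 0], 0, 0.02]]' | python3 -m creep|head -2
python3 - <<'E'
from h import *
togo(.4277,-.263,.0315)
E
```

```text
time_s: 9.3
position: [0.428, -0.2628, 0.0795]
t 9.3 pos [ 0.428  -0.2628  0.0795] tool-y ang -35.12 F [-0.1  0.5  0. ] w 0.0246
shift before turn [-0.0003 -0.0001  0.048 ]
```

```bash
echo '[[[0, 0, 15], 0, 0.02], [[0, 0, 15], 0, 0.02], [[0, 0, 10], 0, 0.02], [[0, 0, 5], 0, 0.02], [[0, 0, 2], 0, 0.02], [[0, 0, 0.5], 0, 0.02], [[0, 0, 0], 0, 0.02], [[0, 0, 0], 0, 0.02]]' | python3 -m creep|sed -n 2,6p
echo '[[[0, 0, 0], 0, 0.034], [[0, 0, 0], 0, 0.034], [[0, 0, 0], 0, 0.034], [[0, 0, 0], 0, 0.034], [[0, 0, -10], 0, 0.034], [[0, 0, -30], 0, 0.034], [[0, 0, -40], 0, 0.06], [[0, 0, -40], 0, 0.06], [[0, 0, 0], 0, 0.06], [[0, 0, 0], 0, 0.06]]' | python3 -m creep
python3 - <<'E'
from h import *
d=snap("wrist","w6")
togo(.586,-.0333,.15,55.1);print(observe()["q"].round(1))
E
```

```text
position: [0.4276, -0.2637, 0.032]
tool_rot: [[0.576, 0.817, 0.001], [0.817, -0.576, -0.001], [-0.0, 0.001, -1.0]]
ft_force: [-0.3, 0.5, -0.3]
grip_width: 0.0246
gripper_force: 30.1
time_s: 11.1
position: [0.4275, -0.2635, 0.1525]
tool_rot: [[0.576, 0.817, 0.001], [0.817, -0.576, -0.001], [-0.0, 0.002, -1.0]]
ft_force: [-0.6, 0.5, 0.0]
grip_width: 0.0599
gripper_force: 0.0
t 11.15 pos [ 0.4272 -0.2632  0.1515] tool-y ang -35.17 F [ 0.1  0.4 -0.6] w 0.0599
shift before turn [ 0.2794 -0.0026  0.0015]
turn 89.73 shift after turn [-0.0013 -0.2794  0.0016]
[-45.2  23.   91.1  -0.   65.9 -10. ]
```

View pics/w6.png

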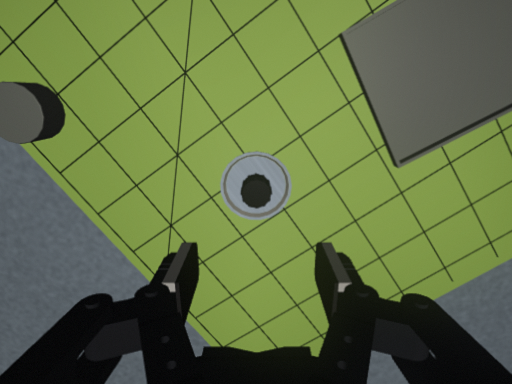

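Cap upright in the dish's middle, (257,190). Now turn for the cover and go above it.

In the tool's units: -8.5 degrees is -2.125.

```bash
echo '[[[0, 0, 0], -2.125, 0.065], [[0, 0, 0], -2.125, 0.065], [[0, 0, 0], -2.125, 0.065], [[0, 0, 0], -2.125, 0.065], [[0, 0, 0], -2.125, 0.065], [[0, 0, 0], -2.125, 0.065], [[0, 0, 0], -2.125, 0.065], [[0, 0, 0], -2.125, 0.065], [[0, 0, 0], -2.125, 0.065], [[0, 0, 0], -2.125, 0.065]]' | python3 -m creep >/dev/null
echo '[[[0, 10, 0], -1.3, 0.06], [[-1, 35, 0], 0, 0.06], [[-1, 35, 0], 0, 0.06], [[-1, 35, 0], 0, 0.06], [[-1, 35, 0], 0, 0.06], [[-1, 35, 0], 0, 0.06], [[-1, 35, 0], 0, 0.06], [[-1, 30, 0], 0, 0.06], [[-1, 30, 0], 0, 0.06], [[0, 0, 0], 0, 0.06]]' | python3 -m creep >/dev/null
echo '[[[0, 0, 0], 0, 0.06], [[0, 0, 0], 0, 0.06]]' | python3 -m creep|head -2
python3 - <<'E'
from h import *
d=load("w6");print("cap",ray(d,[(257,191)],.025),"dish",ray(d,[(256.5,184.5)],.009))
d=snap("wrist","w7")
togo(.5934,-.0385,.0628,55.1)
a=np.radians(-34.9);c=np.array([.586,-.0333]);ux=np.array([np.cos(a),np.sin(a)]);uy=np.array([-ux[1],ux[0]])
im=np.ascontiguousarray(d["pixels"][:,:,::-1])
def poly(L,W,z,off=0,col=(0,0,255)):
    P=[[*(c+(off+sx*L/2)*ux+sy*W/2*uy),z] for sx,sy in((1,1),(1,-1),(-1,-1),(-1,1))]
    cv2.polylines(im,[np.int32(proj(d,P).round())],1,col,1)
poly(.108,.06,.03);poly(.09,.05,.038,0,(255,0,255));poly(.058,.04,.052,.009,(0,255,255))
cv2.polylines(im,[np.int32(proj(d,[[*(c+.007*np.array([np.cos(t),np.sin(t)])),.05] for t in np.arange(0,6.28,.2)]).round())],1,(255,255,0),1)
cv2.imwrite("pics/w7o.png",cv2.resize(im[100:350,130:390],None,fx=2.3,fy=2.3))
E
```

```text
time_s: 13.35
position: [0.5945, -0.0399, 0.1508]
cap [[ 0.42949075 -0.26224582  0.025     ]] dish [[ 0.42978311 -0.26113597  0.009     ]]
t 13.4 pos [ 0.5946 -0.0401  0.1511] tool-y ang 54.96 F [0.2 0.4 0.5] w 0.0599
shift before turn [0.0018 0.0006 0.0883]
turn -0.14 shift after turn [0.0018 0.0007 0.0883]
```

View pics/w7o.png

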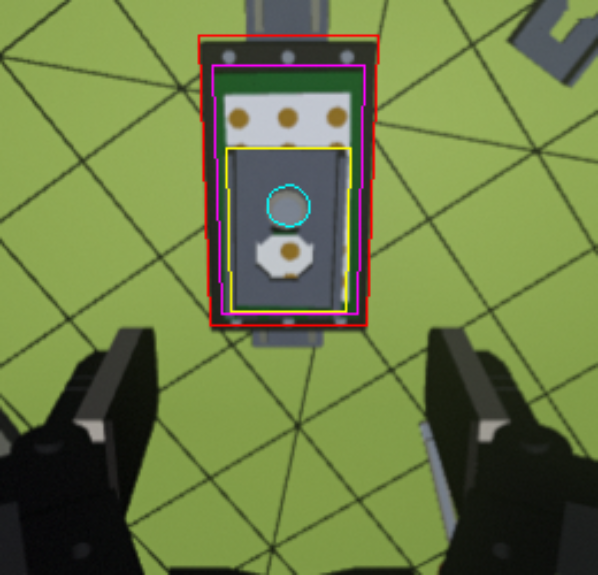

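The outlines fit, with the stud head at the cyan circle and the cover centred between the fingers. Descending to grip the flanges.

```bash
echo '[[[1.8, 0.7, 20], -0.035, 0.06], [[0, 0, 20], 0, 0.06], [[0, 0, 20], 0, 0.06], [[0, 0, 15], 0, 0.06], [[0, 0, 8], 0, 0.06], [[0, 0, 4.5], 0, 0.06], [[0, 0, 0], 0, 0.06], [[0, 0, 0], 0, 0.06]]' | python3 -m creep
echo '[[[0, 0, 0], 0, 0.048], [[0, 0, 0], 0, 0.044], [[0, 0, 0], 0, 0.03], [[0, 0, 0], 0, 0.03], [[0, 0, 0], 0, 0.03], [[0, 0, 0], 0, 0.03], [[0, 0, 0], 0, 0.03]]' | python3 -m creep 40
```

```text
time_s: 14.2
position: [0.5944, -0.0379, 0.0648]
tool_rot: [[-0.821, 0.571, 0.001], [0.571, 0.821, -0.0], [-0.001, 0.0, -1.0]]
ft_force: [-0.2, 0.4, -0.3]
grip_width: 0.0604
gripper_force: 0.0
time_s: 14.9
position: [0.5937, -0.0388, 0.0652]
tool_rot: [[-0.821, 0.571, -0.001], [0.571, 0.821, -0.002], [-0.001, -0.002, -1.0]]
ft_force: [-5.9, -6.1, 7.8]
grip_width: 0.0388
gripper_force: 40.3
```

In the tool's units: -0.0008 m is -0.8, -0.0007 m is -0.7.

```bash
echo '[[[0, 0, -0.8], 0, 0.03], [[0, 0, -0.7], 0, 0.03], [[0, 0, 0], 0, 0.03], [[0, 0, 0], 0, 0.03]]' | python3 -m creep
```

```text
time_s: 15.3
position: [0.5937, -0.0388, 0.0655]
tool_rot: [[-0.821, 0.571, -0.001], [0.571, 0.821, -0.002], [0.0, -0.002, -1.0]]
ft_force: [-3.2, -6.5, -1.7]
grip_width: 0.0389
gripper_force: 40.9
```

```bash
echo '[[[0, 0, -1], 0, 0.03], [[0, 0, 0], 0, 0.03], [[3, 0, 0], 0, 0.03], [[3, 0, 0], 0, 0.03], [[3, 0, 0], 0, 0.03], [[0, 0, 0], 0, 0.03]]' | python3 -m creep
```

```text
time_s: 15.9
position: [0.5862, -0.0325, 0.0667]
tool_rot: [[-0.821, 0.571, -0.001], [0.571, 0.821, 0.0], [0.001, -0.0, -1.0]]
ft_force: [-2.6, -1.8, 0.7]
grip_width: 0.0385
gripper_force: 41.2
```

Sliding freely. Finish the slide.

In the tool's units: 0.003 m is 3.

```bash
echo '[[[3, 0, 0], 0, 0.03], [[3, 0, 0], 0, 0.03], [[3, 0, 0], 0, 0.03], [[0, 0, 0], 0, 0.03], [[0, 0, 0], 0, 0.03]]' | python3 -m creep
python3 - <<'E'
from h import *
d=snap("wrist","w8");cv2.imwrite("pics/w8c.png",cv2.resize(d["pixels"][120:384,130:390,::-1],None,fx=2,fy=2))
togo(.5934-.018*.82,-.0385+.018*.572,.0665)
E
```

```text
time_s: 16.4
position: [0.5794, -0.0272, 0.0667]
tool_rot: [[-0.821, 0.571, 0.0], [0.571, 0.821, -0.0], [-0.0, 0.0, -1.0]]
ft_force: [-0.1, -0.3, -0.8]
grip_width: 0.0385
gripper_force: 41.2
t 16.45 pos [ 0.5795 -0.0273  0.0667] tool-y ang 55.18 F [ 0.6  0.2 -0.6] w 0.0386
shift before turn [ 0.0002 -0.0012  0.0002]
```

View pics/w8c.png

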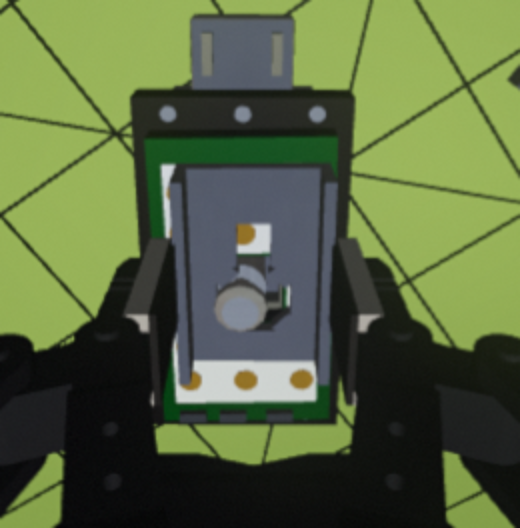

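The wide end is at the stud, but the head (242,307) sits about 2.5 mm to the left of the slot's line (253). I'll shift −y 2 mm, then lift gently.

```bash
echo '[[[0, -1, 0], 0, 0.03], [[0, -1, 0], 0, 0.03], [[0, 0, 0], 0, 0.03], [[0, 0, -3], 0, 0.03], [[0, 0, -3], 0, 0.03], [[0, 0, 0], 0, 0.03]]' | python3 -m creep
echo '[[[0, 0, -3], 0, 0.03], [[0, 0, -4], 0, 0.03], [[0, 0, -4], 0, 0.03], [[0, 0, 0], 0, 0.03]]' | python3 -m creep
```

```text
time_s: 17.05
position: [0.5785, -0.029, 0.0732]
tool_rot: [[-0.821, 0.571, 0.001], [0.571, 0.821, -0.0], [-0.001, 0.0, -1.0]]
ft_force: [-0.4, 0.0, 0.0]
grip_width: 0.0385
gripper_force: 41.2
time_s: 17.45
position: [0.5785, -0.029, 0.0844]
tool_rot: [[-0.821, 0.571, 0.001], [0.571, 0.821, -0.0], [-0.001, 0.0, -1.0]]
ft_force: [0.3, -0.5, -1.1]
grip_width: 0.0388
gripper_force: 41.2
```

In the tool's units: -0.02 m is -20, -0.01 m is -10, -8 degrees is -2.

```bash
echo '[[[0, 0, -10], 0, 0.03], [[0, 0, -20], 0, 0.03], [[0, 0, -20], 0, 0.03], [[0, 0, -10], -2, 0.03], [[0, 0, 0], -2, 0.03], [[0, 0, 0], -2, 0.03], [[0, 0, 0], -0.475, 0.03], [[0, 0, 0], 0, 0.03], [[0, 0, 0], 0, 0.03]]' | python3 -m creep
python3 - <<'E'
from h import *
d=snap("wrist","w9")
togo(.5908,.267,.08,81)
E
```

```text
time_s: 18.35
position: [0.5782, -0.029, 0.144]
tool_rot: [[-0.988, 0.156, 0.0], [0.156, 0.988, -0.0], [-0.0, -0.0, -1.0]]
ft_force: [-0.1, 0.5, -0.2]
grip_width: 0.0382
gripper_force: 41.1
t 18.4 pos [ 0.5782 -0.029   0.1439] tool-y ang 81.01 F [ 0.1  0.6 -0.9] w 0.0388
shift before turn [0.0338 0.2943 0.0638]
turn 0.01 shift after turn [0.0339 0.2943 0.0638]
```

View pics/w9.png

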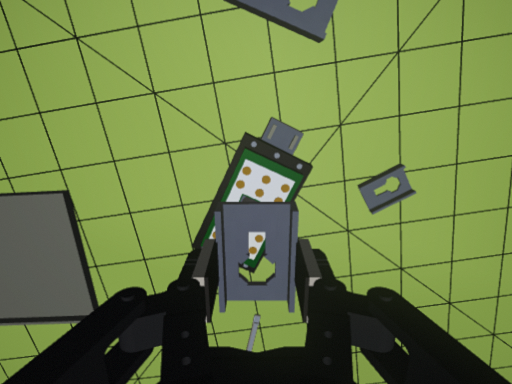

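Cover held, (258,250), hanging level. On to the pad.

In the tool's units: 0.035 m is 35, 0.029 m is 29.

```bash
echo '[[[3, 20, 0], 0, 0.03], [[4, 35, 0], 0, 0.03], [[4, 35, 0], 0, 0.03], [[4, 35, 0], 0, 0.03], [[4, 35, 10], 0, 0.03], [[4, 35, 10], 0, 0.03], [[4, 35, 10], 0, 0.03], [[4, 35, 10], 0, 0.03], [[3, 29, 10], 0, 0.03], [[0, 0, 10], 0, 0.03]]' | python3 -m creep >/dev/null
echo '[[[0, 0, 0], 0, 0.03], [[0, 0, 0], 0, 0.03]]' | python3 -m creep|head -2
python3 - <<'E'
from h import *
d=load("w9");P=ray(d,[(223,203),(290,203),(294,299),(229,299)],.121)
R=np.array([[-.988,.156],[.156,.988]]);print("corners rel TCP in tool xy mm",((P[:,:2]-[.5782,-.029])@R*1000).round(1))
togo(.5908,.267,.034,81)
E
```

```text
time_s: 19.6
position: [0.5905, 0.2657, 0.0838]
corners rel TCP in tool xy mm [[ 26.9 -15.4]
 [ 26.9  18.3]
 [-30.6  22.6]
 [-30.6 -14. ]]
t 19.6 pos [0.5905 0.2657 0.0838] tool-y ang 81.0 F [0.1 0.6 0.3] w 0.0385
shift before turn [-0.0002  0.0013  0.0498]
turn 0.0 shift after turn [-0.0002  0.0013  0.0498]
```

```bash
echo '[[[1, 1.3, 12], 0, 0.03], [[0, 0, 12], 0, 0.03], [[0, 0, 12], 0, 0.03], [[0, 0, 7], 0, 0.03], [[0, 0, 3], 0, 0.03], [[0, 0, 2], 0, 0.03], [[0, 0, 1], 0, 0.03], [[0, 0, 0], 0, 0.03], [[0, 0, 0], 0, 0.03]]' | python3 -m creep
```

```text
time_s: 20.5
position: [0.5897, 0.2682, 0.035]
tool_rot: [[-0.988, 0.155, 0.001], [0.155, 0.988, 0.0], [-0.001, 0.0, -1.0]]
ft_force: [-0.5, 0.6, -0.4]
grip_width: 0.0388
gripper_force: 41.2
```

In the tool's units: -0.001 m is -1, 0.001 m is 1.

```bash
echo '[[[0, -1, 1], 0, 0.03], [[0, 0, 0.7], 0, 0.03], [[0, 0, 0], 0, 0.03], [[0, 0, 0], 0, 0.03]]' | python3 -m creep
```

```text
time_s: 20.9
position: [0.5894, 0.2671, 0.0332]
tool_rot: [[-0.988, 0.155, 0.0], [0.155, 0.988, -0.0], [-0.0, -0.0, -1.0]]
ft_force: [-0.6, -1.8, 3.8]
grip_width: 0.0387
gripper_force: 41.6
```

Contact. Release, rise and look.

The rows are not in the units I measure in: shifts go in mm and turns go in units of 4 degrees. I convert before sending: -0.04 m is -40, -0.02 m is -20.

```bash
echo '[[[0, 0, 0], 0, 0.042], [[0, 0, 0], 0, 0.048], [[0, 0, 0], 0, 0.055], [[0, 0, 0], 0, 0.055], [[0, 0, -5], 0, 0.055], [[0, 0, -20], 0, 0.065], [[0, 0, -40], 0, 0.07], [[0, 0, -40], 0, 0.07], [[0, 0, 0], 0, 0.07], [[0, 0, 0], 0, 0.07]]' | python3 -m creep|head -2
python3 - <<'E'
from h import *
d=snap("wrist","w10")
im=np.ascontiguousarray(d["pixels"][:,:,::-1])
def poly(c,yaw,L,W,z,col):
    a=np.radians(yaw);ux=np.array([np.cos(a),np.sin(a)]);uy=np.array([-ux[1],ux[0]]);c=np.array(c)
    cv2.polylines(im,[np.int32(proj(d,[[*(c+sx*L/2*ux+sy*W/2*uy),z] for sx,sy in((1,1),(1,-1),(-1,-1),(-1,1))]).round())],1,col,1)
poly((.5908,.267),171,.09,.07,.006,(0,0,255));poly((.5908,.267),171,.058,.04,.020,(0,255,255));poly((.444,.2903),175.9,.08,.07,.004,(255,0,255))
cv2.imwrite("pics/w10o.png",im)
togo(.586,-.0333,.14,55.1)
E
```

```text
time_s: 21.9
position: [0.5894, 0.2673, 0.1389]
t 21.95 pos [0.589  0.2671 0.1375] tool-y ang 81.07 F [-0.2 -0.2 -0.4] w 0.0699
shift before turn [-0.0437 -0.2972 -0.0024]
turn 25.97 shift after turn [-0.1694 -0.2481 -0.0025]
```

View pics/w10o.png

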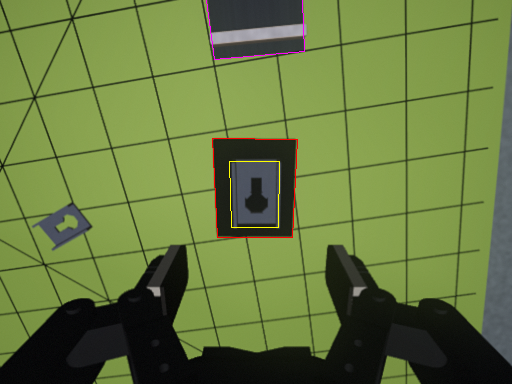

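The cover lies centred and aligned on the pad. Next the board.

In the tool's units: -0.03 m is -30, -0.029 m is -29, 6.5 degrees is 1.625.

```bash
echo '[[[-4, -30, 0], 1.625, 0.07], [[-8, -30, 0], 1.625, 0.07], [[-11, -30, 0], 1.625, 0.07], [[-15, -30, 0], 1.625, 0.07], [[-18, -29, 0], 0, 0.07], [[-18, -29, 0], 0, 0.07], [[-18, -29, 0], 0, 0.07], [[-18, -29, 0], 0, 0.07], [[-18, -29, 0], 0, 0.07], [[0, 0, 0], 0, 0.07]]' | python3 -m creep >/dev/null
echo '[[[0, 0, 0], 0, 0.07], [[0, 0, 0], 0, 0.07]]' | python3 -m creep|head -2
python3 - <<'E'
from h import *
d=snap("wrist","w11")
cv2.imwrite("pics/w11.png",cv2.resize(d["pixels"][:,:,::-1],None,fx=1.5,fy=1.5,interpolation=cv2.INTER_CUBIC))
togo(.586,-.0333,.054,55.1)
hsv=cv2.cvtColor(d["pixels"],cv2.COLOR_RGB2HSV)
R=observe()["tool_rot"][:2,:2];p=observe()["position"][:2]
for n,m,z in(("white",(hsv[:,:,1]<50)&(hsv[:,:,2]>140),.038),("green",(hsv[:,:,0]>50)&(hsv[:,:,0]<85)&(hsv[:,:,1]>90),.038)):
    m=cv2.morphologyEx(m.astype(np.uint8),cv2.MORPH_CLOSE,np.ones((15,15)));cs=cv2.findContours(m[:300],0,1)[0]
    c=max(cs,key=cv2.contourArea)[:,0];P=(ray(d,c,z)[:,:2]*1000).astype(np.float32);r=cv2.minAreaRect(P);print(n,np.round(r,2) if 0 else r,"tool",((np.array(r[0])/1000-p)@R).round(4))
E
```

```text
time_s: 23.15
position: [0.5768, -0.0291, 0.1372]
t 23.2 pos [ 0.5768 -0.0289  0.1374] tool-y ang 55.14 F [-1.   0.9 -0.4] w 0.0698
shift before turn [-0.0101  0.0016  0.0834]
turn 0.04 shift after turn [-0.0101  0.0016  0.0834]
white ((588.3633422851562, -34.62730026245117), (42.047542572021484, 76.05326843261719), 55.98991394042969) tool [-0.0127  0.0019]
green ((587.993896484375, -34.51130676269531), (50.538082122802734, 90.98226165771484), 55.932186126708984) tool [-0.0124  0.0018]
```

View pics/w11.png

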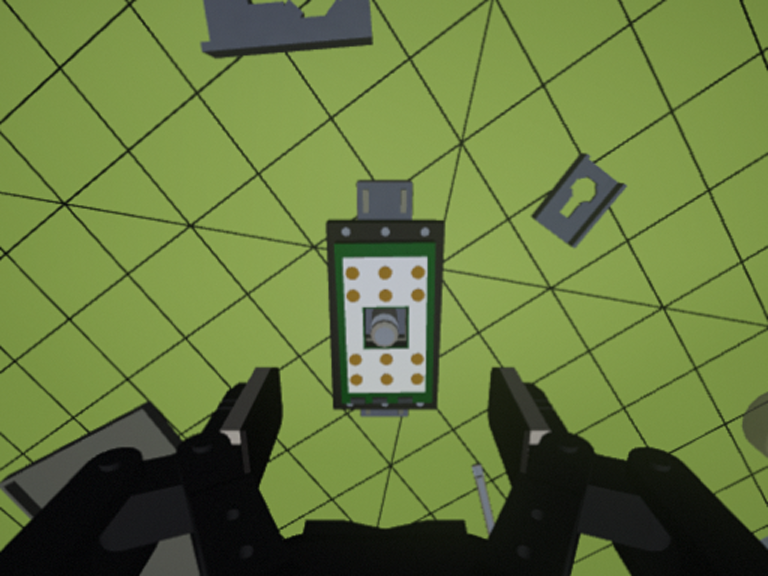

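Board outlined at (385,315) of the enlarged view, stud head at (384,330). I'll check the real fingertip height from depth before descending.

```bash
python3 - <<'E'
from h import *
for tag,z,u,v in(("w11",.1374,182,250),("w9",.1439,213,246),("w5",.1885,226,240),("w6",.152,193,247)):
    d=load(tag);D=d["depth"];E=d["extrinsics"]
    vs,us=np.mgrid[v-8:v+40:2,u-8:u+9:2];vs=vs.ravel();us=us.ravel()
    p=cv2.undistortPoints(np.float64(np.c_[us,vs]).reshape(-1,1,2),d["K"],d["distortion"]).reshape(-1,2)
    dd=D[vs,us];Pc=np.c_[p*dd[:,None],dd];W=(Pc-E[:3,3])@E[:3,:3]
    s=dd>0.05;h=z-W[s,2];h=h[h<.05];print(tag,"tip ahead of TCP mm:",np.sort(h*1000)[::-1][:6].round(1),len(h))
E
```

```text
w11 tip ahead of TCP mm: [14.5 14.4 14.2 13.9 13.8 13.6] 153
w9 tip ahead of TCP mm: [16.3 16.3 16.1 15.9 15.4 15.4] 210
w5 tip ahead of TCP mm: [23.4 21.  18.  17.9 17.4 17.4] 181
w6 tip ahead of TCP mm: [15.4 15.2 15.2 15.1 14.9 14.8] 151
```

In the tool's units: 0.02 m is 20, 0.015 m is 15, -0.85 degrees is -0.2125.

```bash
echo '[[[-12.4, 1.8, 15], -0.2125, 0.06], [[0, 0, 20], 0, 0.06], [[0, 0, 20], 0, 0.06], [[0, 0, 15], 0, 0.06], [[0, 0, 10], 0, 0.06], [[0, 0, 5], 0, 0.06], [[0, 0, 2], 0, 0.06], [[0, 0, 0], 0, 0.06], [[0, 0, 0], 0, 0.06]]' | python3 -m creep
python3 - <<'E'
from h import *
togo(.588,-.0345,.049,55.95)
E
```

```text
time_s: 24.1
position: [0.5886, -0.0356, 0.0516]
tool_rot: [[-0.828, 0.56, 0.001], [0.56, 0.828, -0.0], [-0.001, 0.0, -1.0]]
ft_force: [-0.6, -0.3, 0.5]
grip_width: 0.0602
gripper_force: 0.0
t 24.1 pos [ 0.5886 -0.0356  0.0516] tool-y ang 55.93 F [-0.6 -0.3  0.5] w 0.0602
shift before turn [0.0011 0.0006 0.0026]
turn -0.02 shift after turn [0.0011 0.0006 0.0026]
```

In the tool's units: 0.0015 m is 1.5, 0.001 m is 1.

```bash
echo '[[[1, 0.6, 1.5], 0, 0.056], [[0, 0, 1], 0, 0.056], [[0, 0, 0], 0, 0.053], [[0, 0, 0], 0, 0.04], [[0, 0, 0], 0, 0.04], [[0, 0, 0], 0, 0.04], [[0, 0, 0], 0, 0.04], [[0, 0, 0], 0, 0.04]]' | python3 -m creep 35
echo '[[[0, 0, -1], 0, 0.04], [[0, 0, -2], 0, 0.04], [[0, 0, -3], 0, 0.04], [[0, 0, 0], 0, 0.04]]' | python3 -m creep
```

```text
time_s: 24.9
position: [0.5881, -0.0349, 0.0493]
tool_rot: [[-0.828, 0.56, 0.001], [0.56, 0.828, -0.001], [-0.002, 0.0, -1.0]]
ft_force: [-0.6, -0.9, 6.3]
grip_width: 0.0491
gripper_force: 40.7
time_s: 25.3
position: [0.5879, -0.0345, 0.0547]
tool_rot: [[-0.828, 0.56, 0.0], [0.56, 0.828, -0.0], [-0.0, 0.0, -1.0]]
ft_force: [0.2, 0.3, -0.4]
grip_width: 0.0487
gripper_force: 36.5
```

In the tool's units: -0.02 m is -20, -0.015 m is -15, -8 degrees is -2.

```bash
echo '[[[0, 0, -10], 0, 0.04], [[0, 0, -15], 0, 0.04], [[0, 0, -20], 0, 0.04], [[0, 0, -20], 0, 0.04], [[0, 0, -20], 0, 0.04], [[0, 0, 0], -2, 0.04], [[0, 0, 0], -2, 0.04], [[0, 0, 0], -2, 0.04], [[0, 0, 0], -1.5, 0.04], [[0, 0, 0], 0, 0.04]]' | python3 -m creep
python3 - <<'E'
from h import *
d=snap("wrist","w12")
togo(.444,.2903,.09,85.9);o=observe()
hsv=cv2.cvtColor(d["pixels"],cv2.COLOR_RGB2HSV);R=o["tool_rot"][:2,:2];p=o["position"]
m=(hsv[:,:,1]<50)&(hsv[:,:,2]>140)
m=cv2.morphologyEx(m.astype(np.uint8),cv2.MORPH_CLOSE,np.ones((15,15)));cs=cv2.findContours(m,0,1)[0]
c=max(cs,key=cv2.contourArea)[:,0];P=(ray(d,c,p[2]-.0193+.008)[:,:2]*1000).astype(np.float32);r=cv2.minAreaRect(P);print(r,"tool",((np.array(r[0])/1000-p[:2])@R).round(4))
E
```

```text
time_s: 26.3
position: [0.5877, -0.0346, 0.14]
tool_rot: [[-0.998, 0.07, 0.0], [0.07, 0.998, -0.0], [-0.0, -0.0, -1.0]]
ft_force: [0.2, 0.2, -1.7]
grip_width: 0.0488
gripper_force: 36.5
t 26.35 pos [ 0.5877 -0.0346  0.1399] tool-y ang 85.79 F [ 0.8 -0.2 -0.6] w 0.0488
shift before turn [0.1672 0.3134 0.0498]
turn -0.11 shift after turn [0.1666 0.3138 0.0498]
((593.983642578125, -36.15024948120117), (47.12661361694336, 85.59957885742188), 86.08047485351562) tool [-0.0063 -0.0011]
```

View pics/w12.png

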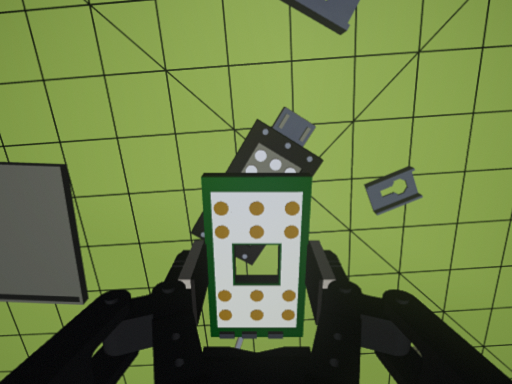

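The board hangs from the jaws at (257,258), hole centre about (257,264). I'll check its offset by rays while travelling.

In the tool's units: 0.0315 m is 31.5, 0.02 m is 20, -0.11 degrees is -0.0275.

```bash
echo '[[[10, 20, 0], -0.0275, 0.04], [[16.5, 31.5, 0], 0, 0.04], [[16.5, 31.5, 0], 0, 0.04], [[16.5, 31.5, 0], 0, 0.04], [[16.5, 31.5, 0], 0, 0.04], [[16.5, 31.5, 0], 0, 0.04], [[16.5, 31.5, 0], 0, 0.04], [[16.5, 31.5, 0], 0, 0.04], [[16.5, 31.5, 0], 0, 0.04], [[16.5, 31.5, 0], 0, 0.04]]' | python3 -m creep >/dev/null
echo '[[[8, 10, 10], 0, 0.04], [[0, 0, 20], 0, 0.04], [[0, 0, 20], 0, 0.04], [[0, 0, 0], 0, 0.04], [[0, 0, 0], 0, 0.04]]' | python3 -m creep|head -2
python3 - <<'E'
from h import *
d=load("w12")
a=np.radians(85.79);R=np.array([[-np.sin(a),np.cos(a)],[np.cos(a),np.sin(a)]])
for z in(.125,.129):
  for P in([(212,193),(302,193),(297,327),(214,327)],[(233,244),(281,244),(279,284),(234,284)]):
    q=((ray(d,P,z)[:,:2]-[.5877,-.0346])@R*1000);print(z,q.round(1).tolist(),q.mean(0).round(1))
togo(.444,.2903,.0375,85.9)
E
```

```text
time_s: 27.85
position: [0.4437, 0.2894, 0.0896]
0.125 [[34.7, -19.6], [34.8, 22.7], [-42.9, 23.9], [-43.0, -21.8]] [-4.1  1.3]
0.125 [[8.0, -10.3], [8.1, 13.6], [-15.2, 13.2], [-15.3, -10.3]] [-3.6  1.6]
0.129 [[36.0, -19.0], [36.1, 22.0], [-39.3, 23.2], [-39.4, -21.2]] [-1.7  1.3]
0.129 [[10.1, -10.0], [10.2, 13.2], [-12.4, 12.9], [-12.5, -9.9]] [-1.2  1.5]
t 27.85 pos [0.4437 0.2894 0.0896] tool-y ang 85.94 F [-0.5 -0.4 -0.4] w 0.0489
shift before turn [-0.0003  0.0009  0.0521]
turn 0.04 shift after turn [-0.0003  0.0009  0.0521]
```

In the tool's units: 0.001 m is 1, 0.015 m is 15.

```bash
echo '[[[0.7, 0.9, 15], 0, 0.04], [[0, 0, 15], 0, 0.04], [[0, 0, 12], 0, 0.04], [[0, 0, 5], 0, 0.04], [[0, 0, 2], 0, 0.04], [[0, 0, 1], 0, 0.04], [[0, 0, 0], 0, 0.04], [[0, 0, 0], 0, 0.04]]' | python3 -m creep
echo '[[[0, 0, 0.7], 0, 0.04], [[0, 0, 0.7], 0, 0.04], [[0, 0, 0], 0, 0.04], [[0, 0, 0], 0, 0.04]]' | python3 -m creep
```

```text
time_s: 28.65
position: [0.443, 0.2908, 0.0399]
tool_rot: [[-0.998, 0.069, 0.001], [0.069, 0.998, 0.0], [-0.001, 0.0, -1.0]]
ft_force: [-0.3, -0.0, -0.5]
grip_width: 0.0486
gripper_force: 36.8
time_s: 29.05
position: [0.4428, 0.2907, 0.038]
tool_rot: [[-0.998, 0.069, 0.0], [0.069, 0.998, -0.0], [-0.0, -0.0, -1.0]]
ft_force: [-0.8, -0.2, -1.5]
grip_width: 0.0486
gripper_force: 36.8
```

```bash
echo '[[[0, 0, 0.7], 0, 0.04], [[0, 0, 0.4], 0, 0.04], [[0, 0, 0], 0, 0.04], [[0, 0, 0], 0, 0.04]]' | python3 -m creep
```

```text
time_s: 29.45
position: [0.4428, 0.2907, 0.0372]
tool_rot: [[-0.998, 0.069, 0.0], [0.069, 0.998, 0.0], [-0.0, 0.0, -1.0]]
ft_force: [-1.6, -0.5, 4.5]
grip_width: 0.0488
gripper_force: 37.4
```

In the tool's units: -0.02 m is -20, -0.04 m is -40.

```bash
echo '[[[0, 0, 0], 0, 0.053], [[0, 0, 0], 0, 0.057], [[0, 0, 0], 0, 0.065], [[0, 0, 0], 0, 0.065], [[0, 0, -5], 0, 0.065], [[0, 0, -20], 0, 0.075], [[0, 0, -40], 0, 0.08], [[0, 0, -40], 0, 0.08], [[0, 0, 0], 0, 0.08], [[0, 0, 0], 0, 0.08]]' | python3 -m creep|head -2
python3 - <<'E'
from h import *
d=snap("wrist","w13")
im=np.ascontiguousarray(d["pixels"][:,:,::-1])
def poly(c,yaw,L,W,z,col):
    a=np.radians(yaw);ux=np.array([np.cos(a),np.sin(a)]);uy=np.array([-ux[1],ux[0]]);c=np.array(c)
    cv2.polylines(im,[np.int32(proj(d,[[*(c+sx*L/2*ux+sy*W/2*uy),z] for sx,sy in((1,1),(1,-1),(-1,-1),(-1,1))]).round())],1,col,1)
poly((.444,.2903),175.9,.09,.05,.026,(0,255,255));poly((.444,.2903),175.9,.08,.07,.004,(255,0,255));poly((.444,.2903),175.9,.064,.07,.018,(0,0,255))
cv2.imwrite("pics/w13o.png",cv2.resize(im[80:280,150:360],None,fx=2.8,fy=2.8))
togo(.575,-.0255,.14,55.1)
E
```

```text
time_s: 30.45
position: [0.4428, 0.2907, 0.1426]
t 30.5 pos [0.4423 0.2905 0.1415] tool-y ang 86.03 F [-0.7 -0.1 -0.7] w 0.0799
shift before turn [-0.1542 -0.3061  0.0015]
turn 30.93 shift after turn [-0.2896 -0.1833  0.0014]
```

View pics/w13o.png

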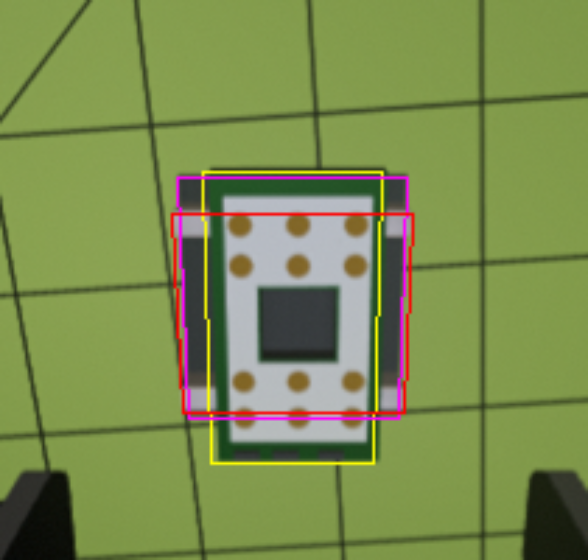

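The board lies on both rails, about 1 mm off centre and aligned. Now the panel.

In the tool's units: -0.029 m is -29, -0.0183 m is -18.3, 7.75 degrees is 1.9375.

```bash
echo '[[[0, 0, 0], 1.9375, 0.08], [[0, 0, 0], 1.9375, 0.08], [[0, 0, 0], 1.9375, 0.08], [[0, 0, 0], 1.9125, 0.08], [[-29, -18.3, 0], 0, 0.08], [[-29, -18.3, 0], 0, 0.08], [[-29, -18.3, 0], 0, 0.08], [[-29, -18.3, 0], 0, 0.08], [[-29, -18.3, 0], 0, 0.08], [[-29, -18.3, 0], 0, 0.08]]' | python3 -m creep >/dev/null
echo '[[[-29, -18.3, 0], 0, 0.08], [[-29, -18.3, 0], 0, 0.08], [[-29, -18.3, 0], 0, 0.08], [[-29, -18.3, 0], 0, 0.08], [[0, 0, 0], 0, 0.08], [[0, 0, 0], 0, 0.08], [[0, 0, 0], 0, 0.08]]' | python3 -m creep|head -2
python3 - <<'E'
from h import *
d=snap("wrist","w14")
togo(.586,-.0333,.038,55.1);o=observe()
R=o["tool_rot"][:2,:2];p=o["position"]
hsv=cv2.cvtColor(d["pixels"],cv2.COLOR_RGB2HSV)
m=(hsv[:,:,2]<55).astype(np.uint8);u,v=proj(d,[[.586+.048*.82,-.0333-.048*.572,.03]])[0].round().astype(int)
m[250:]*=0 if v<235 else 1
m=cv2.morphologyEx(m,cv2.MORPH_CLOSE,np.ones((5,5)))
for c in cv2.findContours(m,0,1)[0]:
    if cv2.contourArea(c)>1500:
        P=(ray(d,c[:,0],.03)[:,:2]*1000).astype(np.float32);r=cv2.minAreaRect(P);print(c[:,0].mean(0),r,"tool",((np.array(r[0])/1000-p[:2])@R).round(4))
im=np.ascontiguousarray(d["pixels"][:,:,::-1]);cv2.imwrite("pics/w14.png",im)
E
```

```text
time_s: 32.2
position: [0.5753, -0.0243, 0.1411]
t 32.25 pos [ 0.5754 -0.0242  0.1414] tool-y ang 55.2 F [-0.8 -0.4  0.7] w 0.0801
shift before turn [-0.014  -0.0014  0.1033]
turn 0.1 shift after turn [-0.014  -0.0014  0.1033]
[255.38027255 336.05061648] ((676.9756469726562, -93.89825439453125), (523.6737670898438, 154.37014770507812), 55.15358352661133) tool [-0.1232  0.0007]
[252.5535248  210.89295039] ((587.4541015625, -34.563262939453125), (59.2432861328125, 109.6531982421875), 55.073089599609375) tool [-0.0158 -0.0017]
```

View pics/w14.png

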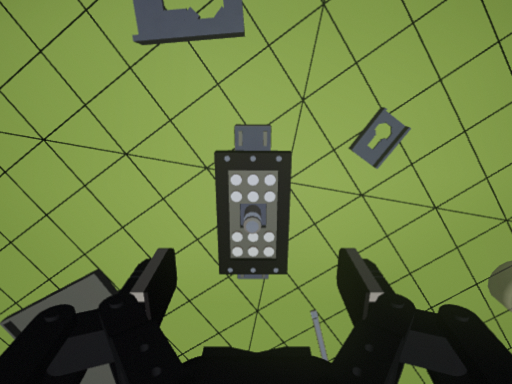

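```bash
python3 - <<'E'
from h import *
d=load("w14");o=observe();R=o["tool_rot"][:2,:2]
print(((ray(d,[(313,310),(325,355)],.005)[:,:2]-[.5875,-.0346])@R).round(4))
E
echo '[[[-15.5, -1.7, 15], 0.025, 0.078], [[0, 0, 20], 0, 0.076], [[0, 0, 20], 0, 0.074], [[0, 0, 20], 0, 0.073], [[0, 0, 12], 0, 0.073], [[0, 0, 6], 0, 0.073], [[0, 0, 3], 0, 0.073], [[0, 0, 0], 0, 0.073], [[0, 0, 0], 0, 0.073]]' | python3 -m creep
```

```text
[[-0.1133  0.0609]
 [-0.1721  0.0773]]
time_s: 33.15
position: [0.5881, -0.0356, 0.0466]
tool_rot: [[-0.819, 0.573, 0.001], [0.573, 0.819, -0.0], [-0.001, 0.0, -1.0]]
ft_force: [-0.8, -0.4, 0.0]
grip_width: 0.0729
gripper_force: 0.0
```

In the tool's units: 0.001 m is 1, 0.0005 m is 0.5.

```bash
echo '[[[1, 0.5, 4], 0, 0.068], [[0, 0, 3], 0, 0.066], [[0, 0, 1], 0, 0.064], [[0, 0, 0], 0, 0.062], [[0, 0, 0], 0, 0.05], [[0, 0, 0], 0, 0.05], [[0, 0, 0], 0, 0.05], [[0, 0, 0], 0, 0.05]]' | python3 -m creep 40
echo '[[[0, 0, -1], 0, 0.05], [[0, 0, -2], 0, 0.05], [[0, 0, -3], 0, 0.05], [[0, 0, 0], 0, 0.05]]' | python3 -m creep
```

```text
time_s: 33.95
position: [0.5874, -0.0346, 0.0382]
tool_rot: [[-0.819, 0.573, 0.0], [0.573, 0.819, -0.0], [-0.0, 0.0, -1.0]]
ft_force: [-1.2, -0.2, 4.0]
grip_width: 0.0588
gripper_force: 43.6
time_s: 34.35
position: [0.5874, -0.0345, 0.0442]
tool_rot: [[-0.819, 0.573, 0.001], [0.573, 0.819, -0.0], [-0.0, 0.0, -1.0]]
ft_force: [0.1, -0.2, -1.8]
grip_width: 0.059
gripper_force: 43.1
```

```bash
echo '[[[0, 0, -10], 0, 0.05], [[0, 0, -15], 0, 0.05], [[0, 0, -20], 0, 0.05], [[0, 0, -20], 0, 0.05], [[0, 0, -20], 0, 0.05], [[0, 0, -10], -1.8, 0.05], [[0, 0, 0], -1.8, 0.05], [[0, 0, 0], -1.8, 0.05], [[0, 0, 0], -1.8, 0.05], [[0, 0, 0], 0, 0.05]]' | python3 -m creep
python3 - <<'E'
from h import *
d=snap("wrist","w15")
togo(.618,-.2665,.08,83.9)
E
```

```text
time_s: 35.35
position: [0.5872, -0.0345, 0.1395]
tool_rot: [[-0.994, 0.106, 0.0], [0.106, 0.994, -0.0], [-0.0, -0.0, -1.0]]
ft_force: [-1.0, -0.7, -0.6]
grip_width: 0.0587
gripper_force: 43.3
t 35.4 pos [ 0.5873 -0.0346  0.1394] tool-y ang 83.68 F [ 0.1  0.1 -1.7] w 0.0591
shift before turn [-0.0561 -0.2271  0.0595]
turn -0.22 shift after turn [-0.0552 -0.2274  0.0595]
```

View pics/w15.png

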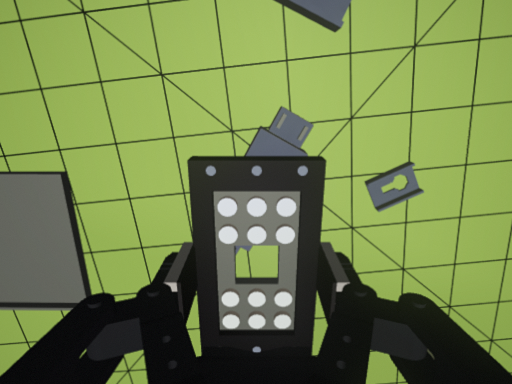

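Panel held level, hole centre about (257,263). To the tray.

In the tool's units: 0.01 m is 10, -0.03 m is -30, -0.2 degrees is -0.05.

```bash
echo '[[[-4, -15, 0], -0.05, 0.05], [[-8, -30, 0], 0, 0.05], [[-8, -30, 0], 0, 0.05], [[-8, -30, 0], 0, 0.05], [[-8, -30, 0], 0, 0.05], [[-8, -30, 10], 0, 0.05], [[-7, -30, 15], 0, 0.05], [[-4, -30, 15], 0, 0.05], [[0, -2, 15], 0, 0.05], [[0, 0, 0], 0, 0.05]]' | python3 -m creep >/dev/null
echo '[[[0, 0, 0], 0, 0.05], [[0, 0, 0], 0, 0.05]]' | python3 -m creep|head -2
python3 - <<'E'
from h import *
d=load("w15")
a=np.radians(83.68);R=np.array([[-np.sin(a),np.cos(a)],[np.cos(a),np.sin(a)]])
q=((ray(d,[(236,245),(279,245),(278,280),(236,280),(257,157)],.131)[:,:2]-[.5873,-.0346])@R*1000);print(q.round(1).tolist(),q[:4].mean(0).round(1))
togo(.618,-.2665,.0215,83.9)
E
```

```text
time_s: 36.6
position: [0.6188, -0.2654, 0.0851]
[[11.0, -8.3], [11.1, 12.1], [-8.2, 12.1], [-8.3, -8.6], [53.3, 1.5]] [1.4 1.8]
t 36.6 pos [ 0.6188 -0.2654  0.0851] tool-y ang 84.06 F [-0.2  1.  -0.7] w 0.059
shift before turn [ 0.0007 -0.0011  0.0636]
turn 0.16 shift after turn [ 0.0007 -0.0011  0.0636]
```

In the tool's units: 0.015 m is 15, 0.01 m is 10, 0.16 degrees is 0.04.

```bash
echo '[[[0.7, -1.1, 15], 0.04, 0.05], [[0, 0, 15], 0, 0.05], [[0, 0, 15], 0, 0.05], [[0, 0, 10], 0, 0.05], [[0, 0, 4], 0, 0.05], [[0, 0, 2.5], 0, 0.05], [[0, 0, 0], 0, 0.05], [[0, 0, 0], 0, 0.05]]' | python3 -m creep
echo '[[[0, 0, 0.5], 0, 0.05], [[0, 0, 0], 0, 0.05], [[0, 0, 0], 0, 0.05]]' | python3 -m creep
```

```text
time_s: 37.4
position: [0.6177, -0.2672, 0.0229]
tool_rot: [[-0.994, 0.107, 0.001], [0.107, 0.994, -0.001], [-0.001, -0.0, -1.0]]
ft_force: [-0.0, 0.1, -1.9]
grip_width: 0.0591
gripper_force: 43.4
time_s: 37.7
position: [0.6175, -0.2671, 0.0221]
tool_rot: [[-0.994, 0.107, 0.0], [0.107, 0.994, -0.0], [-0.0, -0.0, -1.0]]
ft_force: [-0.3, 0.3, -1.2]
grip_width: 0.0588
gripper_force: 43.4
```

In the tool's units: 0.0005 m is 0.5.

```bash
echo '[[[0, 0, 0.5], 0, 0.05], [[0, 0, 0.5], 0, 0.05], [[0, 0, 0], 0, 0.05], [[0, 0, 0], 0, 0.05]]' | python3 -m creep
```

```text
time_s: 38.1
position: [0.6175, -0.2671, 0.0212]
tool_rot: [[-0.994, 0.107, 0.0], [0.107, 0.994, -0.0], [-0.0, -0.0, -1.0]]
ft_force: [-1.1, 1.0, 2.5]
grip_width: 0.0589
gripper_force: 43.8
```

Contact. Release, rise and check.

In the tool's units: -0.04 m is -40, -0.03 m is -30.

```bash
echo '[[[0, 0, 0], 0, 0.063], [[0, 0, 0], 0, 0.067], [[0, 0, 0], 0, 0.072], [[0, 0, 0], 0, 0.074], [[0, 0, -5], 0, 0.074], [[0, 0, -20], 0, 0.074], [[0, 0, -40], 0, 0.08], [[0, 0, -40], 0, 0.08], [[0, 0, -30], 0, 0.08], [[0, 0, 0], 0, 0.08]]' | python3 -m creep|head -2
echo '[[[-30, 20, -20], 0, 0.08], [[-30, 20, -20], 0, 0.08], [[0, 0, 0], 0, 0.08], [[0, 0, 0], 0, 0.08]]' | python3 -m creep|head -2
python3 - <<'E'
from h import *
d=snap("wrist","w16");snap("top","t16")
im=np.ascontiguousarray(d["pixels"][:,:,::-1])
def poly(c,yaw,L,W,z,col):
    a=np.radians(yaw);ux=np.array([np.cos(a),np.sin(a)]);uy=np.array([-ux[1],ux[0]]);c=np.array(c)
    cv2.polylines(im,[np.int32(proj(d,[[*(c+sx*L/2*ux+sy*W/2*uy),z] for sx,sy in((1,1),(1,-1),(-1,-1),(-1,1))]).round())],1,col,1)
poly((.618,-.2665),173.9,.108,.06,.013,(0,255,255));poly((.618,-.2665),173.9,.14,.124,.011,(255,0,255))
cv2.imwrite("pics/w16o.png",im)
E
```

```text
time_s: 39.1
position: [0.6189, -0.2679, 0.1615]
time_s: 39.5
position: [0.6814, -0.2332, 0.1949]
```

View pics/w16o.png

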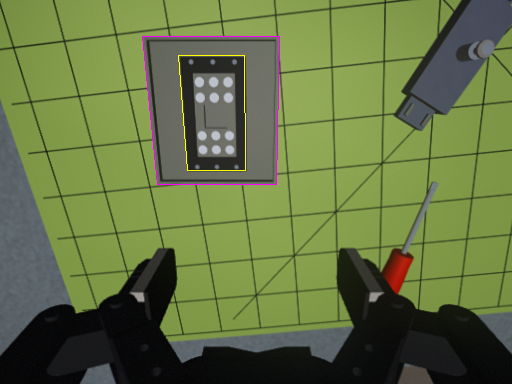

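The panel lies centred and aligned in the tray, (214,112). All four parts are placed, so I'm handing in.

```bash
python3 -c "
from rig import *
print(close_job())"
```

```text
the job is handed in; nothing more can be done
None
```

The job is handed in at about 40 s: the cap, cover, board and panel were moved in that order and each lies centred and aligned in its place (the board about 1 mm off centre), the screwdriver was left alone, and I viewed 20 pictures, over the limit of 14.

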